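# Clamp the mended laundry bat

## Robot

A 6-joint arm with a two-finger parallel gripper is mounted at the origin on the work surface. World frame = base frame: x ahead of the robot, y to its left, z up, the work surface at z = 0. Lengths are in m, angles in rad, forces in N, time in s.
With the tool pointing down it reaches from about 0.325 to 0.9 m from the base axis. Payload 3.5 kg.
Tool frame: the origin (TCP) lies at the very end of the fingers, on their centre line; the grasp point (between the pads) lies grip_depth behind it (grip_depth is the distance from the TCP to the grasp point, in m); z points along the fingers, y is the direction in which the jaws open and shut (so a half turn about z gives the same grasp; the last joint's range is limited). The gripper opens to 85 mm and grips with 20 to 120 N. Pads are 22 mm wide; open, the fingers measure 114 mm over their backs; the gripper's body (76 mm by 85 mm) begins 54 mm behind the grasp point. The pads swing forward as they close: fully open they stand 13 mm farther back than shut.
Start: joints at [-1.226, 0.276, -0.026, 1.268, 0, 1.467], TCP at [0.271, -0.563, 0.231] pointing down, gripper open.
Joint ranges: [-3.12, 3.12], [-0.85, 1.88], [-1.08, 1.24], [-1.95, 2.15], [-1.57, 1.53], [-3.14, 3.14]. Speed limits (rad/s): [2.57, 2.57, 3.14, 3.14, 3.14, 3.14].

## Interface

Orientations are given as [roll, pitch, yaw] about the fixed x, y, z axes, in that order (R = Rz(yaw) Ry(pitch) Rx(roll)).
In Python, from workcell import get_state, read_camera, job_done, grip_depth gives the robot as it stands. The module is installed in compiled form; this text tells all that it offers.
- The arm moves only by the shell command python3 -m crank 'ROWS' [FORCE]. ROWS is JSON, a list of rows, each a list of 7 numbers: the shift along the tool's x, y, z in cm, then the turn, a rotation vector about the tool's x, y, z in degrees, then the finger opening in cm, from 0 to 8.54. A call has 1 to 20 rows; each row shifts and turns the commanded pose from where the row before left it, along the tool's axes as they then stand; what a row does not reach is not made up. A row lasts 1/12 s, in which the tool goes at most 41.7 mm and 7.16 degrees, less where a joint would pass 70% of its speed; a pose out of reach is approached as far as the arm can. A call is refused whole if a number of a shift passes 4.17 or a number of a turn 7.16, either way. A call with a gripper value outside its range is refused whole. The fingers move at their own pace and stop on an object; FORCE is the grip in N (left out, the last holds). Time passes only in rows, so rows that do not move let the fingers close. It gives the time, the measured TCP pose, the force and the opening at its end, in the units of the state.
- get_state(): the state, without advancing time (a new reading comes with each control period).
- read_camera(name): name is "scene" or "top" or "wrist"; returns a dict with "color" (420x560x3 uint8, blue, green, red), "fx", "fy", "cx", "cy" (pixels), "k1" (the pictures are not rectified: a ray, as slopes to the right and down, at radius r is drawn at 1 + k1 r^2 times it, then the intrinsics apply), "world_to_cam" (4x4, takes a point from world to camera coordinates). Camera axes: x right, y up, looking along -z (the intrinsics and any distortion apply to the point x, -y, -z); pixel columns grow to the right and rows downward; lengths in m; the calibration is good to about 2 mm. A picture is of the moment at which its call begins. There is no depth.
- job_done(): hands the job in, once; it reports no verdict.
The state is a dict: "t": time; "q": joint angles; "joint_vel": joint speeds; "effort": joint torques, N m; "position": TCP position; "tcp_rot": TCP orientation; "wrist_force": force on the tool from outside, world axes, zero at the start; "torque": the same for the moment, N m; "grip_width": finger opening in m.
Only numpy, scipy, OpenCV 4.12 (cv2) and the standard library are available. Lean on these libraries where they do the work, as an engineer would, in place of code of your own. Each camera call takes 0.05 s, during which the arm holds its last target.

## Task

Slide the mended wooden laundry bat, blade first and lying flat, straight into the screw clamp on the ledge until the blade's end is home against the clamp's back stop, and let go of it. Then turn the clamp's crank clockwise until the foot meets the blade and snug it by feel, to a firm pull of about 8 N on the crank's grip, so that the bat is held fast but the glued blade is never crushed. Let go of the crank and leave the other things on the ledge alone.

Things in the scene. Friction and masses are not known exactly. Their poses are not given: they have to be found in the camera images.
- clamp: Dark iron C-shaped screw clamp bolted to the ledge, upright. Origin: on the vertical screw axis at ledge level. +x points from the throat's open front into the throat, z up. Bed: flat plate, top at z = 20 mm, from x = -80 mm to the back, 90 mm wide. The C's top arm (z = 93 to 129 mm) reaches 19 mm in front of the axis.
- back_stop (a point): The back stop: middle of the clamp column's front face where the blade's end goes, 32 mm behind the screw axis (clamp x), 31 mm above the ledge. Face 50 mm wide, upright.
- pad_face (a point): Centre of the underside of the clamp's foot, a steel disc 36 mm across with a 16 mm boss below, on the screw's lower end. It starts 5 to 15 mm above the blade's top as it will lie on the bed. It has 0 to 3 mm of loose end play on the screw (differs): having met the work it lifts through the play with under 3 N, and only then does the screw bear down.
- crank_grip (a point): Centre of the crank's upright wooden grip, a round post 22 mm across and 50 mm tall (ends 26 mm below and 24 mm above this point), 50 mm from the screw axis. It spins freely on its pin, so it can be held without turning the wrist while carried round the axis. It sinks with the screw.
- screw_top (a point): Top of the crank's hub, on the screw axis. Clockwise from above lowers screw, foot and crank by 16 mm a turn; 3 to 6.8 rad are needed. Pull at the grip: about 2.5 N running free (less when held still), then rising about 17 N per radian once the screw bears. Snug is about 8 N; under 6 N may be slack, over 11 N too tight, 14 N may crush. It stays where it is left.
- bat_handle (a point): Centre (half-way up and along) of the handle of the wooden laundry bat, which starts flat on the ledge. Handle 130 mm long, 24 mm wide; then the blade, 90 mm long, 50 mm wide; all 22 mm thick, about 110 g. +x runs from handle to blade, z up. The blade's middle is 110 mm and its far end 155 mm along +x.
- bat_tip (a point): Middle of the flat end face of the bat's blade (half-way up the 22 mm thickness), axes as the bat's. Home when this face touches the clamp's back stop.
- pad: The clamp's foot disc; origin at the centre of its underside.
- bat: The whole bat; origin at the middle of the blade's underside, axes as bat_handle.
- iron: Charcoal box iron, 190 x 100 mm, 156 mm tall; bystander, origin under it.
- jar: Glass jar with cap, 72 mm across, 110 mm tall; bystander, origin under it.
- scoop: Red plastic scoop, about 180 x 70 x 40 mm; bystander, origin under it.
- tray: Round aluminium tray, 230 mm across, 16 mm high; bystander, origin under it.
Mind the look-alikes: they are no part of the job. There is more than one size of the bat; the job needs the smaller.

How it is judged:
By the outcome, as a careful person would: the job done as asked, in the order asked, and still so for the second after the job is handed in, with the robot touching nothing.
It also fails if it takes over 72 s, if anything falls off the work surface, if the arm or the gripper's body presses on something with over 40 N, if the wrist force passes 120 N, or if a joint passes its speed limit or range.

## Working session

There is one attempt and no reset: what is moved stays moved. The work goes in short steps, Python scripts to look and compute and a shell command to move; the robot and the scene stay as the last step left them, time stands still between calls to the robot, and variables do not carry over. Pictures are saved under pics/ and viewed, and the job is handed in when it is done.

```bash
mkdir -p pics; ls; python3 - <<'E'
from workcell import *
import cv2
print(get_state(),grip_depth)
for n in ["scene","top","wrist"]:
    c=read_camera(n); cv2.imwrite(f"pics/{n}0.png",c["color"]); print(n,c["fx"],c["fy"],c["cx"],c["cy"],c["k1"],c["world_to_cam"].tolist() if hasattr(c["world_to_cam"],'tolist') else c["world_to_cam"])
E
```

```text
pics
{'t': 0.0, 'q': array([-1.22642744e+00,  2.77172337e-01, -2.78858529e-02,  1.26798137e+00,
        2.31964990e-05,  1.46736798e+00]), 'joint_vel': array([ 0.00149473, -0.0003807 ,  0.00177366, -0.00072724,  0.00116928,
        0.00104946]), 'effort': array([ 6.66362121e-04, -4.45508838e+01,  2.95201939e+01,  1.62819761e-02,
       -1.66037603e-04, -2.75269045e-06]), 'position': array([ 0.27033255, -0.56265613,  0.23013292]), 'tcp_rot': array([-3.13936380e+00, -2.54672879e-04,  4.47796930e-01]), 'wrist_force': array([ 0.09025437, -0.20263008,  0.39941394]), 'torque': array([ 6.09464489e-05,  5.13749872e-02, -1.16276711e-02]), 'grip_width': 0.08542967707059754} 0.0187
scene 389.33779840326383 389.33779840326383 277.74593233084335 215.09767314160698 -0.10121071168445155 [[0.7073193493294088, 0.706877547880634, 0.004844622429459123, -0.3817266857501005], [-0.6019239941425656, 0.5986783594061166, 0.5284616611015996, 0.26103331797460577], [0.3706573125404146, -0.37670725275877454, 0.8489433446227457, -1.4370987022384305], [0.0, 0.0, 0.0, 1.0]]
top 539.3041819119758 539.3041819119758 280.65324448002286 207.1038563196823 -0.060278127484405676 [[0.0002100208714781497, -0.9999757812814345, -0.00695648918767896, -0.019228775177302013], [0.997709224498142, -0.00026105828338145545, 0.06764787653643438, -0.5641982875820687], [-0.0676480542406767, -0.0069547608986527155, 0.9976850064315357, -1.5998097014160761], [0.0, 0.0, 0.0, 1.0]]
wrist 350.7521065548892 350.7521065548892 279.19761302419806 209.53710122087998 -0.013659974873852293 [[0.43452940000470935, -0.900655396098982, -0.0020144501319646433, -0.6247114234155272], [0.8537678197607004, 0.4126182697374428, -0.31753216123715755, 0.04184798008051366], [0.2868182533811414, 0.13625718680739643, 0.9482453630631298, -0.3805076864103154], [0.0, 0.0, 0.0, 1.0]]
```

View pics/scene0.png

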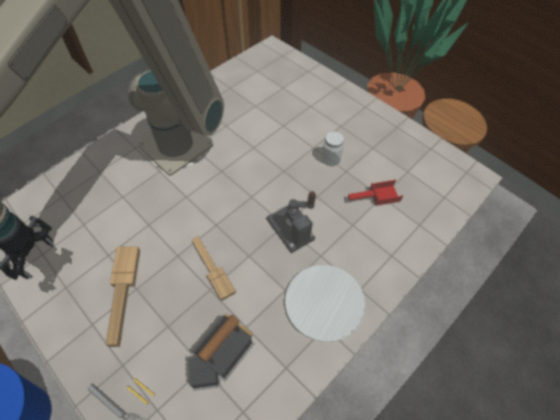

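View pics/top0.png

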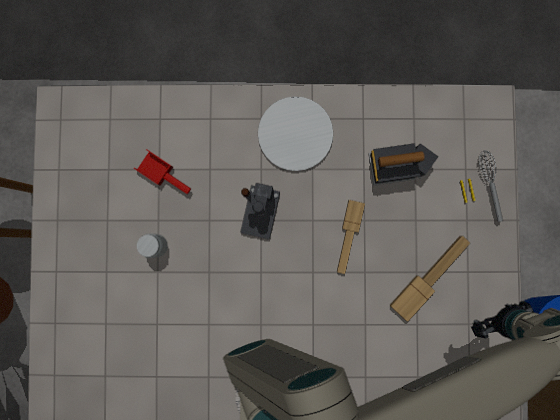

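View pics/wrist0.png

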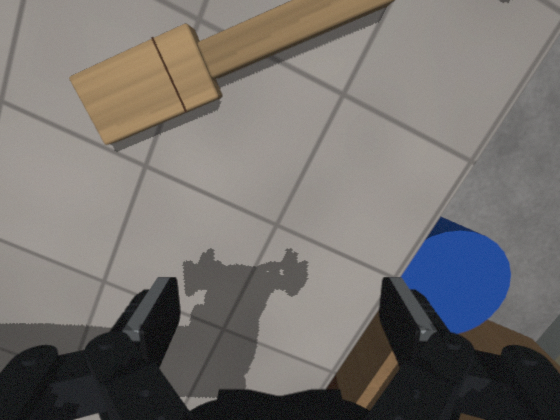

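The top view shows two bats, at about (350,237) and (430,280). The clamp is at (260,210), with its crank grip at (246,192). Next I'll measure them.

```bash
cat > h.py <<'E'
import numpy as np, cv2
from workcell import *
def ray(c,u,v):
    xd=(u-c["cx"])/c["fx"]; yd=(v-c["cy"])/c["fy"]
    K=np.eye(3); 
    p=cv2.undistortPoints(np.array([[[xd,yd]]],float),K,np.array([c["k1"],0,0,0],float))[0,0]
    M=np.array(c["world_to_cam"]); R=M[:3,:3]; t=M[:3,3]
    d=R.T@np.array([p[0],-p[1],-1.0]); o=-R.T@t
    return o,d/np.linalg.norm(d)
def onz(c,u,v,z):
    o,d=ray(c,u,v); return o+d*(z-o[2])/d[2]
def proj(c,P):
    M=np.array(c["world_to_cam"]); q=M[:3,:3]@np.array(P,float)+M[:3,3]
    x,y=q[0]/-q[2],-q[1]/-q[2]; s=1+c["k1"]*(x*x+y*y)
    return c["fx"]*x*s+c["cx"],c["fy"]*y*s+c["cy"]
def two(c1,p1,c2,p2):
    o1,d1=ray(c1,*p1);o2,d2=ray(c2,*p2)
    A=np.stack([d1,-d2],1); s=np.linalg.lstsq(A,o2-o1,rcond=None)[0]
    a=o1+d1*s[0];b=o2+d2*s[1]; return (a+b)/2,np.linalg.norm(a-b)
E
python3 - <<'E'
from h import *
c=read_camera("top"); im=c["color"]; hsv=cv2.cvtColor(im,cv2.COLOR_BGR2HSV)
m=cv2.inRange(hsv,(8,70,90),(28,255,255)); m=cv2.morphologyEx(m,cv2.MORPH_CLOSE,np.ones((3,3)))
cs,_=cv2.findContours(m,cv2.RETR_EXTERNAL,cv2.CHAIN_APPROX_NONE)
for k in cs:
    if cv2.contourArea(k)<300: continue
    P=np.array([onz(c,*p[0],0.022)[:2] for p in k])
    r=cv2.minAreaRect((P*1000).astype(np.float32)); print(cv2.boundingRect(k),r)
    print(cv2.boxPoints(r))
cv2.imwrite("pics/tc.png",cv2.resize(im[165:275,210:390],None,fx=4,fy=4,interpolation=cv2.INTER_CUBIC))
s=read_camera("scene")["color"]
cv2.imwrite("pics/sc.png",cv2.resize(s[170:310,180:340],None,fx=4,fy=4,interpolation=cv2.INTER_CUBIC))
E
```

```text
(392, 236, 78, 85) ((358.4534912109375, -472.12554931640625), (68.4148941040039, 302.0063171386719), 47.51883316040039)
[[ 223.98683 -395.37387]
 [ 446.7163  -599.3332 ]
 [ 492.92017 -548.8772 ]
 [ 270.19067 -344.9179 ]]
(338, 200, 27, 74) ((474.9730529785156, -222.19656372070312), (48.40200424194336, 218.60147094726562), 76.93460083007812)
[[ 363.03088 -221.06221]
 [ 575.9733  -270.47992]
 [ 586.9152  -223.33092]
 [ 373.97278 -173.91321]]
```

View pics/tc.png

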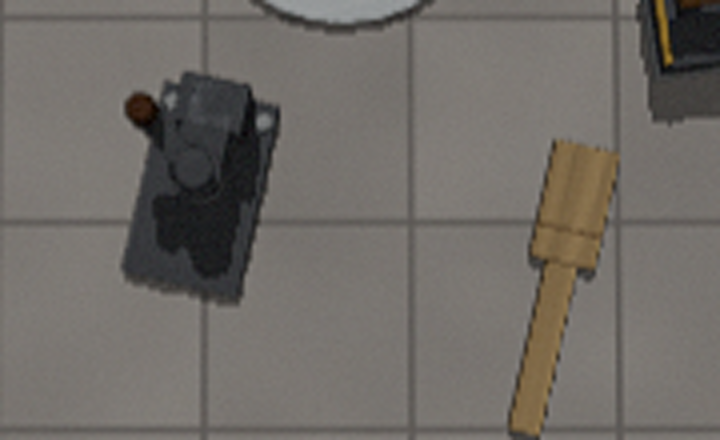

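View pics/sc.png

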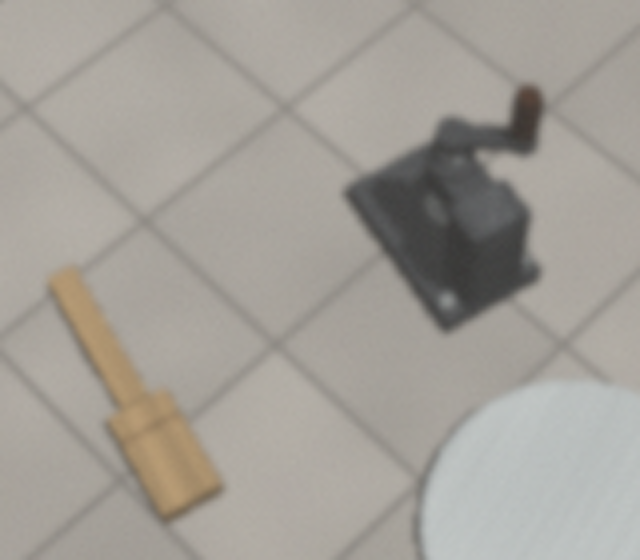

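The smaller bat is the one at (350,237): it measures 219 x 48 mm, against 302 x 68 mm for the look-alike at (430,280). In the crop, the clamp's throat faces the robot and its plate front corners are near (241,233) and (270,240). The grip is near (245,191). Next I'll measure the clamp.

```bash
python3 - <<'E'
from h import *
c=read_camera("top"); im=c["color"]; s=read_camera("scene"); si=s["color"]
g=cv2.cvtColor(im,cv2.COLOR_BGR2GRAY); m=((g<95)*255).astype(np.uint8); m[:, :235]=0;m[:,300:]=0;m[:175]=0;m[250:]=0
k=max(cv2.findContours(m,cv2.RETR_EXTERNAL,cv2.CHAIN_APPROX_NONE)[0],key=cv2.contourArea)
P=np.array([onz(c,*p[0],0.02)[:2] for p in k])*1000
r=cv2.minAreaRect(P.astype(np.float32)); print(r,cv2.boxPoints(r))
# front edge & side edges line-fits
a=cv2.resize(im[175:250,232:287],None,fx=10,fy=10,interpolation=cv2.INTER_CUBIC); 
cv2.drawContours(a,[((k-[232,175])*10+5).astype(int)],-1,(0,255,0),1); a=cv2.convertScaleAbs(a,alpha=1.8)
cv2.imwrite("pics/tc2.png",cv2.resize(a,None,fx=.8,fy=.8))
b=cv2.resize(si[180:260,260:330],None,fx=8,fy=7.5,interpolation=cv2.INTER_CUBIC); cv2.imwrite("pics/sc2.png",cv2.convertScaleAbs(b,alpha=1.8))
E
```

```text
((564.9336547851562, 49.95140075683594), (117.43377685546875, 192.72177124023438), 79.27218627929688) [[459.32712    10.1977005]
 [648.68066   -25.676228 ]
 [670.54016    89.7051   ]
 [481.18665   125.579025 ]]
```

View pics/tc2.png

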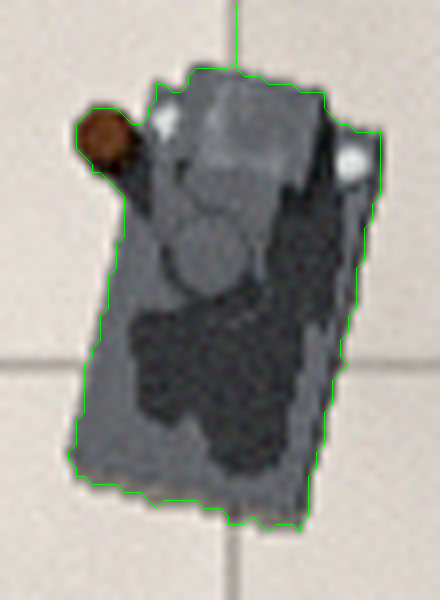

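View pics/sc2.png

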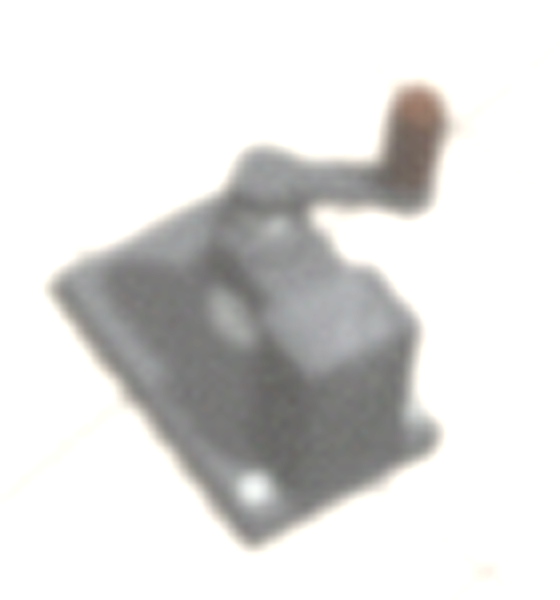

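```bash
python3 - <<'E'
from h import *
c=read_camera("top"); s=read_camera("scene")
T=lambda x,y:(232+x/8-.5+.06,175+y/8-.5+.06); S=lambda x,y:(260+x/8-.44,180+y/7.5-.44)
f=lambda p,z:onz(c,*p,z)
print("cam",ray(c,280,207)[0])
FL,FR=f(T(73,465),.02),f(T(300,512),.02); print("front",FL,FR,np.linalg.norm(FL-FR))
a,b=f(T(307,505),.02),f(T(382,140),.02); print("right edge yaw",np.degrees(np.arctan2(*(b-a)[1::-1])))
a,b=f(T(73,465),.02),f(T(125,200),.02); print("left yaw",np.degrees(np.arctan2(*(b-a)[1::-1])))
print("scene left/right corners", onz(s,*S(57,285),.02),onz(s,*S(252,540),.02))
print("hub",two(c,T(210,253),s,S(265,165)))
print("grip top",two(c,T(105,138),s,S(420,100)))
E
```

```text
cam [ 0.45468586 -0.03050189  1.6341392 ]
front [0.48741692 0.10037249 0.02      ] [0.46989484 0.0153865  0.02      ] 0.08677350506091361
right edge yaw -11.545891522642883
left yaw -10.841859290875346
scene left/right corners [0.476844   0.01257282 0.02      ] [ 0.61631672 -0.01946791  0.02      ]
hub (array([0.55672723, 0.0420399 , 0.16536614]), np.float64(0.0002381562821947336))
grip top (array([0.5930651 , 0.07603452, 0.21049183]), np.float64(0.0032706817187150637))
```

Measured so far: the clamp axis is at about (0.557, 0.042) with yaw about -11.5°. The hub top is at z 0.165 and the grip top at z 0.21, 50 mm from the axis, which agrees with the description. First I'll turn the wrist to line up with the bat.

```bash
cat >> h.py <<'E'
from scipy.spatial.transform import Rotation as Ro
def need(P,yawdeg):
    st=get_state(); R=Ro.from_euler("xyz",st["tcp_rot"]).as_matrix()
    d=R.T@(np.array(P)-st["position"])*100
    Rt=Ro.from_euler("xyz",[np.pi,0,np.radians(yawdeg)]).as_matrix()
    print("t",round(st["t"],2),"shift cm",d.round(2),"turn deg",np.degrees(Ro.from_matrix(R.T@Rt).as_rotvec()).round(2),"F",st["wrist_force"].round(2),"w",st["grip_width"].round(4),"pos",st["position"].round(4),np.degrees(st["tcp_rot"]).round(2))
E
python3 -m crank '[[0,0,0,0,0,-7.06,6],[0,0,0,0,0,-7.06,6],[0,0,0,0,0,-7.06,6],[0,0,0,0,0,-7.06,6],[0,0,0,0,0,-7.06,6],[0,0,0,0,0,-7.06,6],[0,0,0,0,0,-7.06,6],[0,0,0,0,0,-7.06,6],[0,0,0,0,0,-7.06,6],[0,0,0,0,0,-7.06,6],[0,0,0,0,0,-7.06,6],[0,0,0,0,0,-7.06,6],[0,0,0,0,0,-7.06,6],[0,0,0,0,0,-7.06,6],[0,0,0,0,0,-7.06,6],[0,0,0,0,0,-7.06,6],[0,0,0,0,0,-7.06,6],[0,0,0,0,0,-7.06,6],[0,0,0,0,0,-7.06,6],[0,0,0,0,0,-7.06,6]]'
python3 -c "
from h import *
need([0.430,-0.212,.15],166.93)"
```

```text
t: 2.12
position: [0.2706, -0.5634, 0.2314]
tcp_rot: [-3.142, 0.0, 2.918]
wrist_force: [0.4, 0.0, 0.0]
grip_width: 0.0601Traceback (most recent call last):
  File "<string>", line 3, in <module>
    need([0.430,-0.212,.15],166.93)
    ~~~~^^^^^^^^^^^^^^^^^^^^^^^^^^^
  File "h.py", line 25, in need
    print("t",round(st["t"],2),"shift cm",d.round(2),"turn deg",np.degrees(Ro.from_matrix(R.T@Rt).as_rotvec()).round(2),"F",st["wrist_force"].round(2),"w",st["grip_width"].round(4),"pos",st["position"].round(4),np.degrees(st["tcp_rot"]).round(2))
                                                                                                                                                           ^^^^^^^^^^^^^^^^^^^^^^
AttributeError: 'float' object has no attribute 'round'
```

```bash
sed -i 's/st\["grip_width"\].round(4)/round(st["grip_width"],4)/' h.py
python3 -c "
from h import *
need([0.430,-0.212,.15],166.93)"
```

```text
t 2.12 shift cm [-7.76 37.8   8.13] turn deg [-0.    0.    0.28] F [0.41 0.01 0.  ] w 0.0601 pos [ 0.2706 -0.5634  0.2314] [-180.      0.    167.21]
```

```bash

python3 -m crank '[[-0.78,3.78,0.81,0,0,0,6],[-0.78,3.78,0.81,0,0,0,6],[-0.78,3.78,0.81,0,0,0,6],[-0.78,3.78,0.81,0,0,0,6],[-0.78,3.78,0.81,0,0,0,6],[-0.78,3.78,0.81,0,0,0,6],[-0.78,3.78,0.81,0,0,0,6],[-0.78,3.78,0.81,0,0,0,6],[-0.78,3.78,0.81,0,0,0,6],[-0.78,3.78,0.81,0,0,0.28,6],[0,0,0,0,0,0,6],[0,0,0,0,0,0,6]]'
python3 -c "
from h import *
need([0.430,-0.212,.15],166.93)
c=read_camera('wrist'); cv2.imwrite('pics/w1.png',c['color'])
c=read_camera('top'); cv2.imwrite('pics/t1.png',c['color'])"
```

```text
t: 3.12
position: [0.4327, -0.2109, 0.1499]
tcp_rot: [3.141, -0.001, 2.912]
wrist_force: [-0.3, -1.1, 0.6]
grip_width: 0.0598
t 3.12 shift cm [ 0.23 -0.17 -0.01] turn deg [ 0.01 -0.06 -0.11] F [-0.34 -1.11  0.57] w 0.0598 pos [ 0.4327 -0.2109  0.1499] [ 1.7999e+02 -6.0000e-02  1.6682e+02]
```

View pics/w1.png

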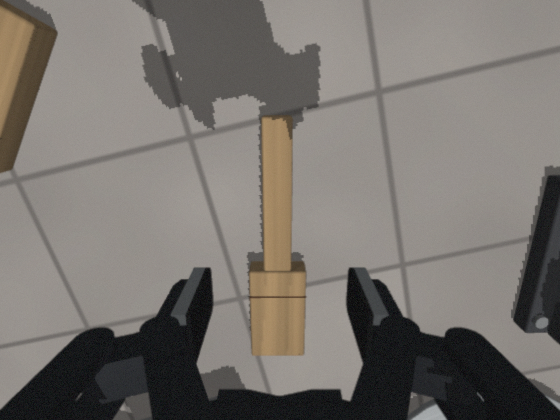

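The wrist view shows the bat aligned in the picture: handle end at (277,118), shoulder at (278,268), blade end at (278,355). I'll measure its points from here.

```bash
python3 - <<'E'
from h import *
c=read_camera('wrist'); im=c['color']
hsv=cv2.cvtColor(im,cv2.COLOR_BGR2HSV)
m=cv2.inRange(hsv,(8,70,90),(28,255,255)); m[:, :200]=0; m[:, 350:]=0; m=cv2.morphologyEx(m,cv2.MORPH_CLOSE,np.ones((5,5)))
k=max(cv2.findContours(m,cv2.RETR_EXTERNAL,cv2.CHAIN_APPROX_NONE)[0],key=cv2.contourArea)
P=np.array([onz(c,*p[0],0.022)[:2] for p in k])*1000
r=cv2.minAreaRect(P.astype(np.float32)); b=cv2.boxPoints(r); print(r); print(b)
def mid(v): 
    x=np.where(m[v])[0]; return (onz(c,x[0],v,.022)[:2]+onz(c,x[-1]+1,v,.022)[:2])/2, np.linalg.norm(onz(c,x[0],v,.022)-onz(c,x[-1]+1,v,.022))
A=[mid(v) for v in (125,150,180,210,240,255,280,300,320,345)]
for a in A: print(a[0].round(4),round(a[1],4))
p=np.array([a[0] for a in A]); vx,vy,_,_=cv2.fitLine((p*1000).astype(np.float32),cv2.DIST_L2,0,.01,.01).ravel(); print("yaw",np.degrees(np.arctan2(vy,vx)))
E
```

```text
((476.1727600097656, -223.00498962402344), (49.17878341674805, 218.0236053466797), 76.85432434082031)
[[ 364.4253  -222.15771]
 [ 576.7356  -271.7423 ]
 [ 587.9202  -223.85226]
 [ 375.60992 -174.26767]]
[ 0.3771 -0.2003] 0.0234
[ 0.3955 -0.2042] 0.0232
[ 0.4186 -0.2097] 0.0238
[ 0.4432 -0.215 ] 0.0237
[ 0.469  -0.2211] 0.0227
[ 0.4827 -0.2239] 0.0239
[ 0.5061 -0.2294] 0.049
[ 0.5257 -0.2345] 0.0491
[ 0.5464 -0.2388] 0.0493
[ 0.5734 -0.2452] 0.0488
yaw -12.912173
```

```bash
python3 -c "
from h import *
need([0.4308,-0.2124,.005],167.09)"
```

```text
t 3.27 shift cm [ 0.24  0.12 14.58] turn deg [-0.05  0.06 -0.56] F [-1.19 -0.31  0.47] w 0.0605 pos [ 0.4328 -0.214   0.1508] [-1.7995e+02  6.0000e-02  1.6653e+02]
```

```bash
python3 -m crank '[[0.12,0,3,0,0,-0.2,6],[0.1,0,3,0,0,0,6],[0,0,3,0,0,0,6],[0,0,3,0,0,0,6],[0,0,1.2,0,0,0,6],[0,0,0,0,0,0,6],[0,0,0,0,0,0,6]]'
python3 -c "
from h import *
need([0.4308,-0.2124,.005],167.09)
c=read_camera('wrist'); cv2.imwrite('pics/w2.png',c['color'])
need([0.4308,-0.2124,.005],167.09)"
```

```text
t: 3.85
position: [0.4298, -0.2136, 0.0181]
tcp_rot: [3.141, -0.001, 2.908]
wrist_force: [0.5, -0.4, 0.5]
grip_width: 0.0597
t 3.85 shift cm [-0.07  0.14  1.31] turn deg [ 0.01 -0.06 -0.45] F [ 0.48 -0.39  0.5 ] w 0.0597 pos [ 0.4298 -0.2136  0.0181] [ 1.7999e+02 -6.0000e-02  1.6664e+02]
t 3.9 shift cm [0.05 0.17 1.41] turn deg [-0.04  0.08 -0.43] F [ 0.21 -0.1   0.41] w 0.0599 pos [ 0.4309 -0.2141  0.0191] [-1.7996e+02  8.0000e-02  1.6666e+02]
```

View pics/w2.png

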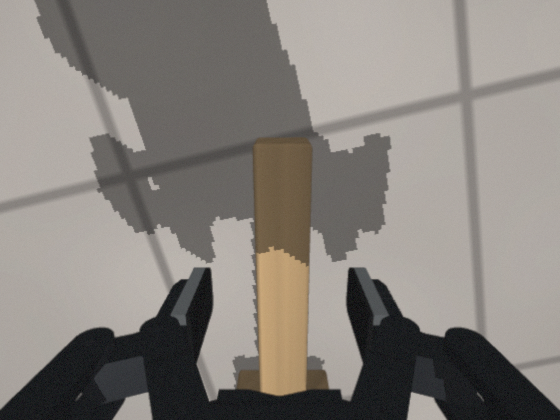

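The fingers straddle the handle, which is centred at about (282,300) between the pads at 210 and 348. I'll lower a bit more and close.

```bash
python3 -m crank '[[0,0.12,0.7,0,0,-0.4,6],[0,0,0.6,0,0,0,5],[0,0,0,0,0,0,3.5],[0,0,0,0,0,0,1.5],[0,0,0,0,0,0,1.5],[0,0,0,0,0,0,1.5],[0,0,0,0,0,0,1.5],[0,0,0,0,0,0,1.5],[0,0,0,0,0,0,1.5]]' 45
python3 -c "
from h import *
need([0.4308,-0.2124,.005],167.09)
c=read_camera('wrist'); cv2.imwrite('pics/w3.png',c['color'])
need([0.4308,-0.2124,.005],167.09)"
```

```text
t: 4.65
position: [0.431, -0.2115, 0.0057]
tcp_rot: [-3.141, 0.001, 2.918]
wrist_force: [0.3, 0.4, 4.2]
grip_width: 0.023
t 4.65 shift cm [-0.   -0.09  0.07] turn deg [-0.01  0.04  0.1 ] F [0.34 0.44 4.18] w 0.023 pos [ 0.431  -0.2115  0.0057] [-1.7999e+02  4.0000e-02  1.6719e+02]
t 4.7 shift cm [-0.01 -0.09  0.07] turn deg [-0.01  0.03  0.09] F [-0.68 -0.58  3.  ] w 0.0232 pos [ 0.431  -0.2115  0.0057] [-1.7999e+02  3.0000e-02  1.6718e+02]
```

View pics/w3.png

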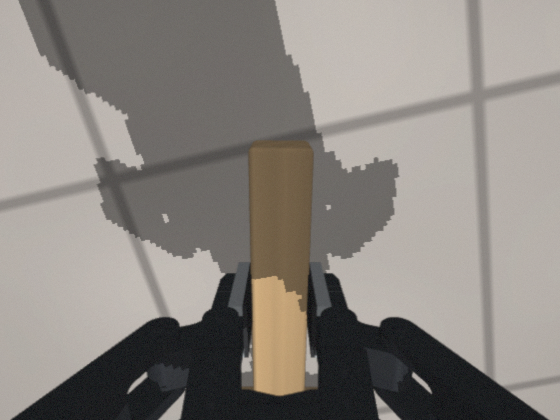

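The jaws hold the handle firmly at 23 mm. Next I'll lift, back off, and swing over to the clamp.

```bash
python3 -m crank '[[0,0,-1,0,0,0,1.5],[1.3,0,-1.8,0,0,0,1.5],[1.8,0,-1.8,0,0,0,1.5],[1.8,0,-1.8,0,0,0,1.5],[1.6,0,-1.6,0,0,0,1.5],[0,1.5,0,0,0,0,1.5],[0,2.5,0,0,0,0,1.5],[0,2.5,0,0,0,0,1.5],[0,2.5,0,0,0,0,1.5],[0,2.5,0,0,0,0,1.5],[0,2.5,0,0,0,0,1.5],[0,2.5,0,0,0,0,1.5],[0,2.5,0,0,0,0,1.5],[0,2.5,0,0,0,0,1.5],[0,2.5,0,0,0,-0.7,1.5],[0,2,0,0,0,-0.7,1.5],[0,1.2,0,0,0,0,1.5],[0,0,0,0,0,0,1.5],[0,0,0,0,0,0,1.5]]' 60
python3 -c "
from h import *
need([0.363,0.0809,.08],168.55)
for n in ('scene','top','wrist'):
  c=read_camera(n); cv2.imwrite('pics/'+n+'4.png',c['color'])
need([0.363,0.0809,.08],168.55)"
```

```text
t: 6.28
position: [0.4238, 0.0571, 0.0844]
tcp_rot: [-3.109, -0.0, 2.923]
wrist_force: [-5.0, -33.9, -0.4]
grip_width: 0.0228
t 6.28 shift cm [6.45 1.02 0.41] turn deg [-1.85 -0.02 -1.1 ] F [ -4.99 -33.94  -0.44] w 0.0228 pos [0.4238 0.0571 0.0844] [-178.15   -0.    167.45]
t 6.43 shift cm [6.45 1.03 0.41] turn deg [-1.77 -0.04 -1.16] F [ -3.31 -32.22  -0.87] w 0.0228 pos [0.4238 0.0568 0.0844] [-1.7823e+02 -2.0000e-02  1.6739e+02]
```

View pics/scene4.png

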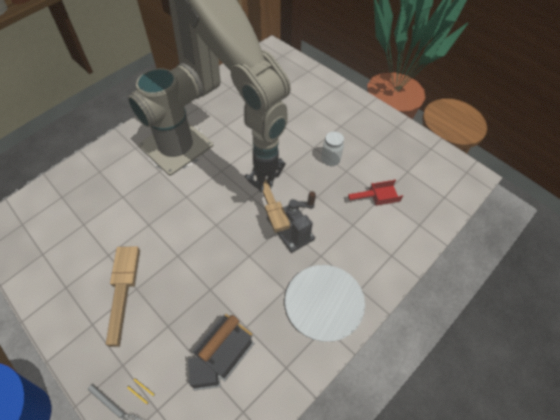

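View pics/top4.png

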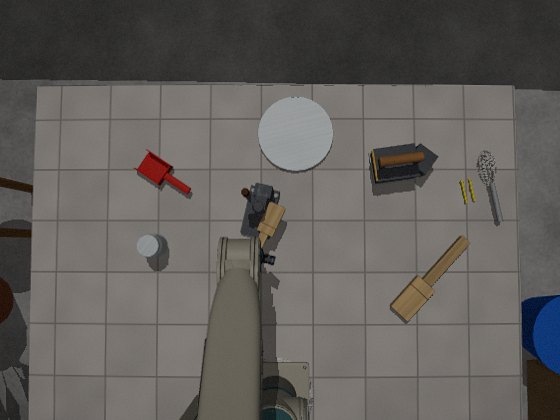

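View pics/wrist4.png

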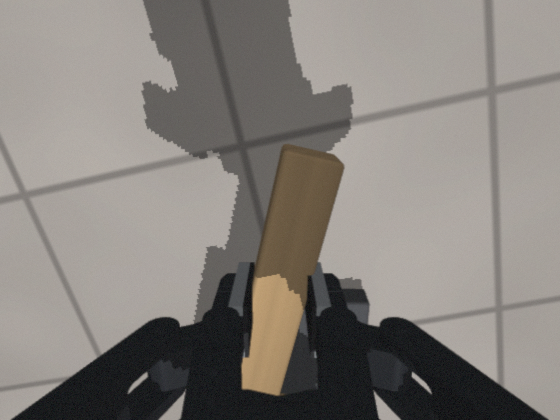

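My mistake: the sideways move along tool y also carried the bat forward, and the blade met the side of the clamp (34 N at the wrist). The bat has turned about 13° in the grip. I'll back off the way I came, then lay it on the ledge and regrasp.

```bash
python3 -m crank '[[0,-1,0,0,0,0,1.5],[0,-2,0,0,0,0,1.5],[0,-2.5,0,0,0,0,1.5],[0,-2.5,0,0,0,0,1.5],[0,-2.5,0,0,0,0,1.5],[0,-2,0,0,0,0,1.5],[0,-1,0,0,0,0,1.5],[0,0,0,0,0,0,1.5],[0,0,0,0,0,0,1.5]]'
python3 -c "
from h import *
need([0.4,-0.08,.03],167.09)
for n in ('scene','top','wrist'):
  c=read_camera(n); cv2.imwrite('pics/'+n+'5.png',c['color'])
  if n=='scene': cv2.imwrite('pics/scene5c.png',cv2.resize(c['color'][120:270,200:340],None,fx=4,fy=4,interpolation=cv2.INTER_CUBIC))
  if n=='top': cv2.imwrite('pics/top5c.png',cv2.resize(c['color'][170:300,220:340],None,fx=4,fy=4,interpolation=cv2.INTER_CUBIC))
"
```

```text
t: 7.18
position: [0.4001, -0.0637, 0.0854]
tcp_rot: [3.141, -0.0, 2.941]
wrist_force: [-0.1, 0.4, -1.8]
grip_width: 0.0227
t 7.18 shift cm [-0.31 -1.6   5.54] turn deg [ 0.05 -0.02  1.42] F [-0.06  0.42 -1.85] w 0.0227 pos [ 0.4001 -0.0637  0.0854] [ 1.7995e+02 -2.0000e-02  1.6851e+02]
```

View pics/scene5c.png

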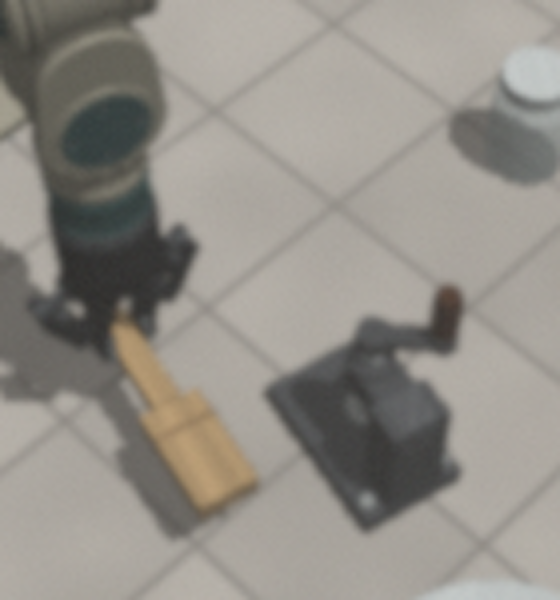

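View pics/top5c.png

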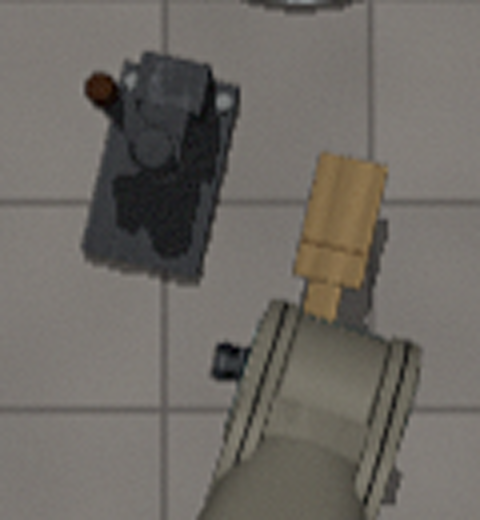

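View pics/wrist5.png

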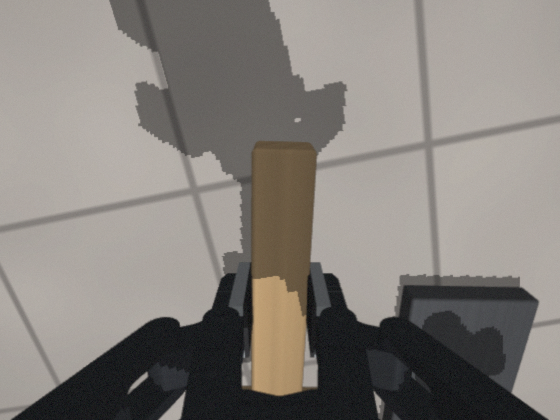

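The bat has sprung back into line in the grip, its handle end at (283,147) as before, and the clamp hasn't moved. I'll check the bat in hand from the top view.

```bash
python3 - <<'E'
from h import *
c=read_camera('top'); im=c['color']; hsv=cv2.cvtColor(im,cv2.COLOR_BGR2HSV)
m=cv2.inRange(hsv,(8,70,90),(28,255,255)); m[:, :280]=0; m[:,325:]=0; m[260:]=0; m[:200]=0
v=np.where(m.any(1))[0]; print(v[0],v[-1])
mb=m.copy(); mb[236:]=0
k=max(cv2.findContours(mb,cv2.RETR_EXTERNAL,cv2.CHAIN_APPROX_NONE)[0],key=cv2.contourArea)
z=.1017
P=np.array([onz(c,*p[0],z)[:2] for p in k])*1000
r=cv2.minAreaRect(P.astype(np.float32)); print(r); print(cv2.boxPoints(r))
A=[]
for v in range(214,232,2):
    x=np.where(m[v])[0]; a=onz(c,x[0],v+.0,z);b=onz(c,x[-1]+1,v,z); A.append([*a[:2],*b[:2]])
A=np.array(A)*1000
for i in (0,2): q=np.polyfit(A[:,i],A[:,i+1],1); print(np.degrees(np.arctan(q[0])))
for _ in range(2): need([0.363,0.0809,.08],168.55); read_camera('top')
E
```

```text
208 250
((513.251708984375, -88.58273315429688), (48.769954681396484, 80.10592651367188), 77.11210632324219)
[[ 468.76883  -103.41983 ]
 [ 546.85675  -121.28699 ]
 [ 557.7346    -73.745636]
 [ 479.64667   -55.87848 ]]
-14.121879413843883
-12.429850577861327
t 7.38 shift cm [ 6.49 13.37  0.53] turn deg [ 0.02 -0.02  0.12] F [ 1.17  0.49 -1.22] w 0.0229 pos [ 0.4004 -0.063   0.0853] [ 1.7998e+02 -2.0000e-02  1.6867e+02]
t 7.43 shift cm [ 6.5  13.38  0.53] turn deg [ 0.02 -0.02  0.12] F [ 0.2   0.35 -0.93] w 0.0227 pos [ 0.4004 -0.063   0.0853] [ 1.7998e+02 -2.0000e-02  1.6867e+02]
```

```bash
python3 -m crank '[[1,0,0,0,0,0,1.5],[1.8,0,0,0,0,0,1.5],[1.9,0,0,0,0,0,1.5],[1.8,0,0,0,0,0,1.5],[0,1.4,0,0,0,0,1.5],[0,2,0,0,0,0,1.5],[0,2,0,0,0,0,1.5],[0,2,0,0,0,0,1.5],[0,2,0,0,0,0,1.5],[0,2,0,0,0,0,1.5],[0,1.4,0,0,0,0,1.5],[0,0.6,0,0,0,-0.7,1.5],[0,0,0,0,0,-0.7,1.5],[0,0,0,0,0,0,1.5],[0,0,0,0,0,0,1.5]]'
cat > chk.py <<'E'
from h import *
import sys
n=sys.argv[1]; z=float(sys.argv[2])
c=read_camera('top'); cv2.imwrite(f'pics/topc{n}.png',cv2.resize(c['color'][160:300,200:340],None,fx=4,fy=4,interpolation=cv2.INTER_CUBIC))
s=read_camera('scene'); cv2.imwrite(f'pics/scenec{n}.png',cv2.resize(s['color'][120:270,200:340],None,fx=4,fy=4,interpolation=cv2.INTER_CUBIC))
w=read_camera('wrist'); cv2.imwrite(f'pics/wrist{n}.png',w['color'])
E
python3 chk.py 6 .1
python3 -c "
from h import *
need([0.3623,0.0811,.0277],170.05)"
```

```text
t: 8.73
position: [0.3626, 0.0798, 0.0852]
tcp_rot: [-3.141, -0.001, 2.966]
wrist_force: [0.5, -0.6, -1.5]
grip_width: 0.0227
t 8.88 shift cm [0.09 0.13 5.76] turn deg [-0.01 -0.01 -0.15] F [ 0.69  0.42 -0.4 ] w 0.0225 pos [0.363  0.0797 0.0853] [-1.7999e+02 -1.0000e-02  1.6990e+02]
```

View pics/scenec6.png

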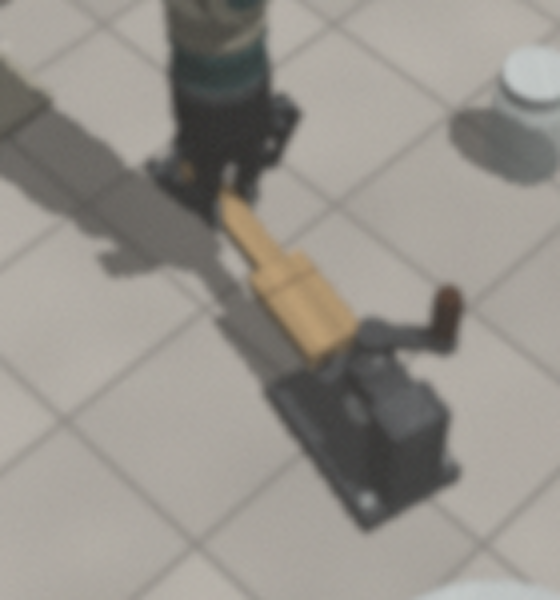

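View pics/topc6.png

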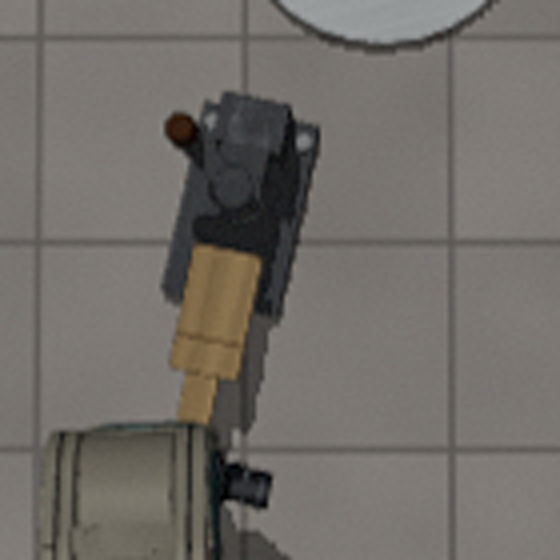

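The bat is lined up in front of the throat, with its tip about 43 mm short of the screw axis. I'll lower it just above the bed.

```bash
python3 -m crank '[[0,0.06,1.5,0,0,0,1.5],[0,0.06,1.9,0,0,0,1.5],[0,0,1.5,0,0,0,1.5],[0,0,0.6,0,0,0,1.5],[0,0,0,0,0,0,1.5],[0,0,0,0,0,0,1.5]]'
python3 chk.py 7 .1
python3 - <<'E'
from h import *
need([0.3623,0.0811,.0277],170.05)
c=read_camera('top'); im=c['color']; hsv=cv2.cvtColor(im,cv2.COLOR_BGR2HSV)
z=get_state()["position"][2]-.0057+.022
m=cv2.inRange(hsv,(8,70,90),(28,255,255)); m[:, :235]=0; m[:,275:]=0; m[270:]=0; m[:210]=0
wd=m.astype(bool).sum(1); rows=np.where(wd>13)[0]; print(rows[0],rows[-1])
A=np.array([[*(onz(c,np.where(m[v])[0][0]-.5,v,z)[:2]),*(onz(c,np.where(m[v])[0][-1]+.5,v,z)[:2])] for v in range(rows[0]+4,rows[-1]-4)])
for i in (0,2): print("edge yaw",np.degrees(np.arctan(np.polyfit(A[:,i],A[:,i+1],1)[0])))
mid=(A[:,:2]+A[:,2:])/2
# clamp-frame lateral
u=np.array([np.cos(np.radians(-11.45)),np.sin(np.radians(-11.45))]); n=np.array([-u[1],u[0]])
print("lateral mm of blade centre vs clamp axis",((A[:,:2].mean(0)+A[:,2:].mean(0))/2-[.557,.0417])@n*1000)
print("tip x clamp mm",(onz(c,257,rows[0]-.5,z)[:2]-[.557,.0417])@u*1000)
E
```

```text
t: 9.38
position: [0.3633, 0.0812, 0.0304]
tcp_rot: [-3.141, -0.001, 2.966]
wrist_force: [0.8, -0.2, -1.5]
grip_width: 0.0225
t 9.53 shift cm [ 0.22 -0.07  0.35] turn deg [ 0.02  0.12 -0.09] F [ 0.5  -0.69 -1.4 ] w 0.0227 pos [0.3645 0.0814 0.0312] [1.7998e+02 1.2000e-01 1.6996e+02]
230 251
edge yaw -12.793088149650337
edge yaw -10.773994581762384
lateral mm of blade centre vs clamp axis 0.8630361016117236
tip x clamp mm -61.22267414596144
```

View pics/scenec7.png

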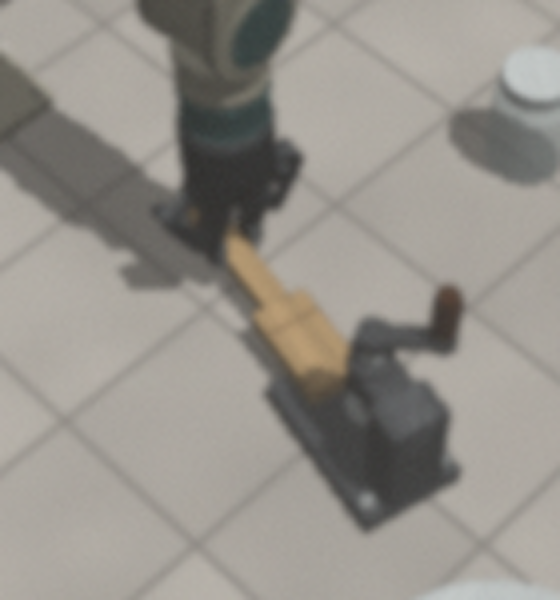

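View pics/topc7.png

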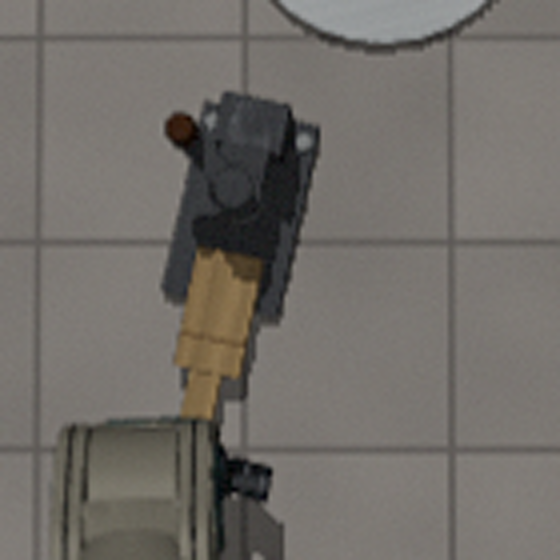

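Yaw is within half a degree and lateral offset is about 1 mm. I'll lower it to just off the bed and slide in.

```bash
python3 -m crank '[[0,-0.04,0.3,0,0,0,1.5],[-0.5,-0.01,0,0,0,0,1.5],[-0.8,-0.02,0,0,0,0,1.5],[-0.8,-0.02,0,0,0,0,1.5],[-0.8,-0.02,0,0,0,0,1.5],[0,0,0,0,0,0,1.5]]'
python3 -c "
from h import *
need([0.4358,0.0662,.0277],170.05)"
python3 -m crank '[[-0.7,-0.02,0,0,0,0,1.5],[-0.8,-0.02,0,0,0,0,1.5],[-0.8,-0.02,0,0,0,0,1.5],[-0.6,-0.015,0,0,0,0,1.5],[-0.4,-0.01,0,0,0,0,1.5],[0,0,0,0,0,0,1.5]]'
python3 -c "
from h import *
need([0.4358,0.0662,.0277],170.05)"
```

```text
t: 10.08
position: [0.3953, 0.075, 0.028]
tcp_rot: [3.141, 0.004, 2.966]
wrist_force: [-0.1, 0.1, -0.9]
grip_width: 0.0226
t 10.08 shift cm [-4.15 -0.16  0.04] turn deg [ 0.03  0.2  -0.11] F [-0.11  0.07 -0.9 ] w 0.0226 pos [0.3953 0.075  0.028 ] [179.97   0.2  169.94]
t: 10.58
position: [0.4257, 0.0686, 0.0276]
tcp_rot: [3.141, 0.001, 2.966]
wrist_force: [-0.1, -0.5, -0.7]
grip_width: 0.0224
t 10.58 shift cm [-1.03 -0.06 -0.01] turn deg [ 0.01  0.08 -0.09] F [-0.1  -0.5  -0.65] w 0.0224 pos [0.4257 0.0686 0.0276] [1.7999e+02 8.0000e-02 1.6996e+02]
```

```bash
python3 -m crank '[[0,0,0.15,0,0,0,1.5],[-0.4,-0.02,0,0,0,0,1.5],[-0.3,-0.01,0,0,0,0,1.5],[0,0,0,0,0,0,1.5]]'
python3 -m crank '[[-0.15,0,0,0,0,0,1.5],[0,0,0,0,0,0,1.5]]'
python3 -m crank '[[-0.15,0,0,0,0,0,1.5],[0,0,0,0,0,0,1.5]]'
```

```text
t: 10.92
position: [0.4318, 0.0672, 0.026]
tcp_rot: [3.142, 0.001, 2.967]
wrist_force: [-0.4, 0.1, -0.4]
grip_width: 0.0226
t: 11.08
position: [0.4328, 0.0669, 0.0259]
tcp_rot: [-3.142, 0.001, 2.967]
wrist_force: [-0.5, -0.2, -0.4]
grip_width: 0.0225
t: 11.25
position: [0.4338, 0.0668, 0.0258]
tcp_rot: [3.142, -0.0, 2.967]
wrist_force: [-0.4, -0.1, 1.1]
grip_width: 0.0224
```

```bash
python3 -m crank '[[-0.15,0,0,0,0,0,1.5],[0,0,0,0,0,0,1.5]]'
python3 -m crank '[[-0.15,0,0,0,0,0,1.5],[0,0,0,0,0,0,1.5]]'
python3 -m crank '[[-0.1,0,0,0,0,0,1.5],[0,0,0,0,0,0,1.5]]'
```

```text
t: 11.42
position: [0.4338, 0.0668, 0.0256]
tcp_rot: [3.141, -0.003, 2.967]
wrist_force: [-4.9, 0.8, 5.0]
grip_width: 0.0226
t: 11.58
position: [0.4338, 0.0668, 0.0255]
tcp_rot: [3.141, -0.006, 2.967]
wrist_force: [-7.0, 1.9, 8.8]
grip_width: 0.0229
t: 11.75
position: [0.4338, 0.0668, 0.0254]
tcp_rot: [3.141, -0.008, 2.967]
wrist_force: [-9.6, 2.8, 10.5]
grip_width: 0.0227
```

Contact: the push builds to 10 N with no more travel, within 2 mm of the predicted home position. I'll look before letting go.

```bash
python3 chk.py 8 .1
```

```text
(no output)
```

View pics/scenec8.png

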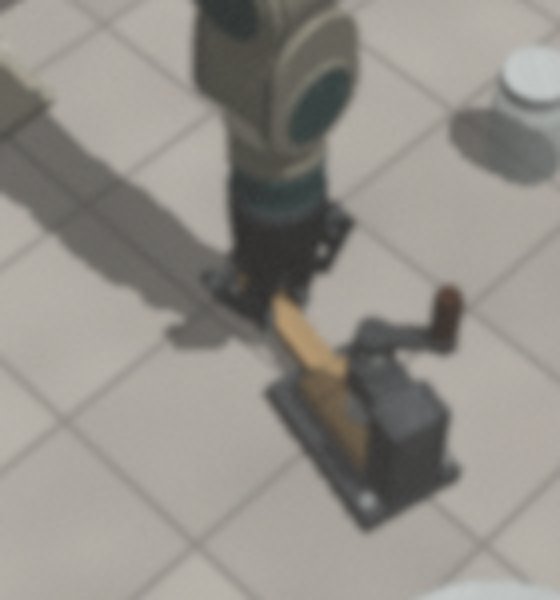

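View pics/topc8.png

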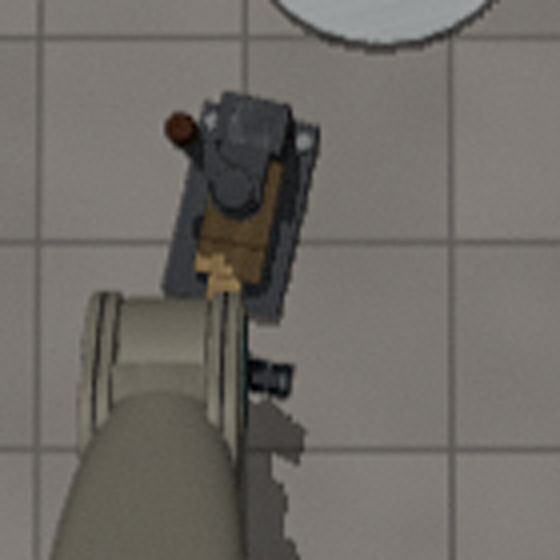

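View pics/wrist8.png

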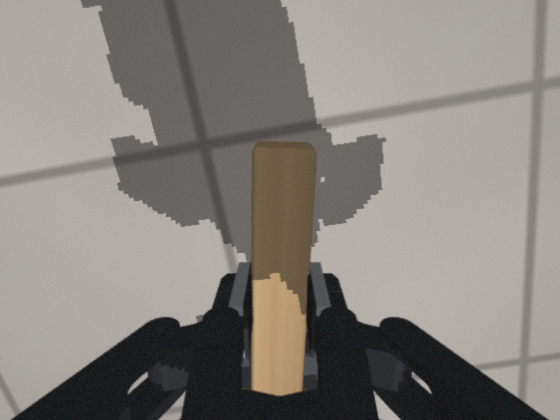

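The blade's right edge runs to the column at (365,465) in the scene crop, and the blade lies under the arm, aligned. I'll let go and back away.

```bash
python3 -m crank '[[0,0,0,0,0,0,2.4],[0,0,0,0,0,0,2.8],[0,0,0,0,0,0,3.5],[0,0,0,0,0,0,5],[0,0,0,0,0,0,5],[0,0,-1,0,0,0,5],[0,0,-3,0,0,0,5],[0,0,-3.5,0,0,0,5],[1,0,-3.5,0,0,0,5],[3,0,-3.5,0,0,0,5],[3,0,-3,0,0,0,5],[3,0,0,0,0,0,5],[0,0,0,0,0,0,5],[0,0,0,0,0,0,5]]'
python3 chk.py 9 .1
```

```text
t: 13.07
position: [0.3423, 0.083, 0.1979]
tcp_rot: [3.141, 0.003, 2.967]
wrist_force: [0.0, 0.1, -0.2]
grip_width: 0.0501
```

View pics/scenec9.png

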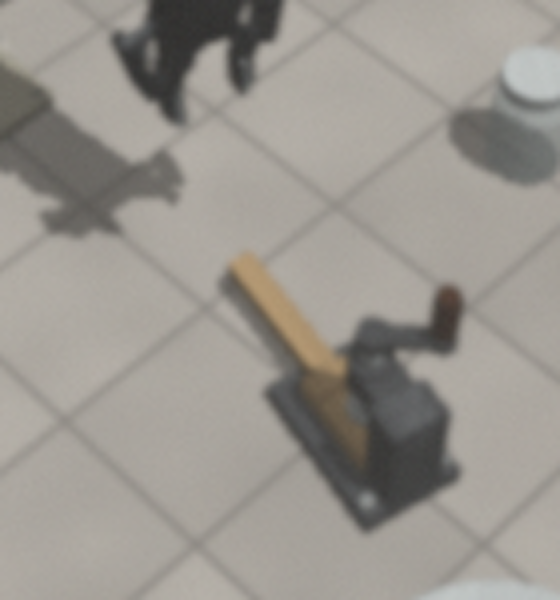

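View pics/topc9.png

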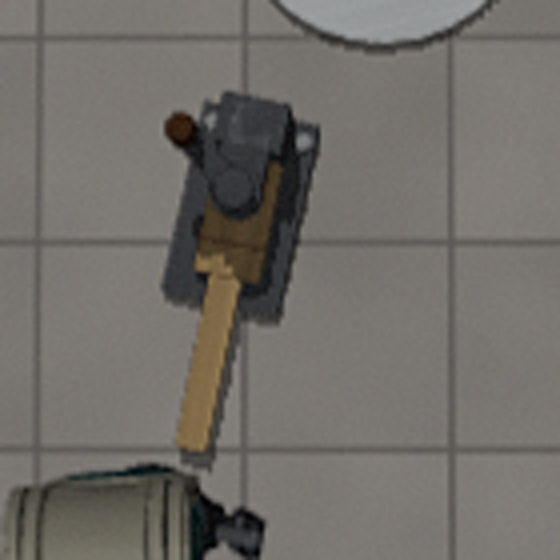

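View pics/wrist9.png

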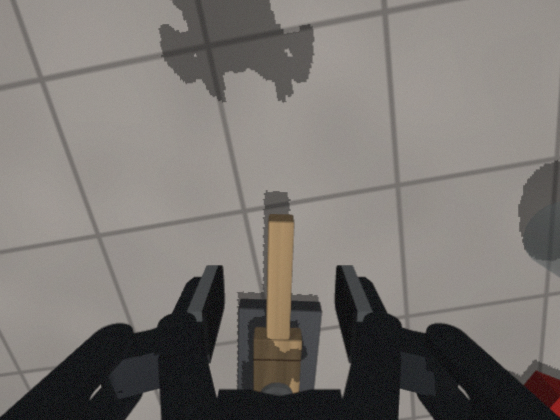

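The bat stays put, with the handle end now near (194,448) in the top crop. I'll check that it's home by its end point, and plan the reach to the grip.

```bash
python3 - <<'E'
from h import *
c=read_camera('top'); im=c['color']; w=read_camera('wrist')
u=np.array([np.cos(np.radians(-11.45)),np.sin(np.radians(-11.45))]); n=np.array([-u[1],u[0]])
p=onz(c,200+194/4-.4,160+447/4-.4,.042)[:2]; print("handle end clamp mm",(p-[.557,.0417])@u*1000,(p-[.557,.0417])@n*1000)
p=onz(w,281,217,.042)[:2]; print("wrist: handle end",(p-[.557,.0417])@u*1000,(p-[.557,.0417])@n*1000)
a,b=onz(w,281,219,.042),onz(w,279.5,335,.042); print("yaw",np.degrees(np.arctan2(*(b-a)[1::-1])),np.linalg.norm(b-a))
need([.593,.076,.26],170)
E
```

```text
handle end clamp mm -186.8386754758756 -2.584576447320422
wrist: handle end -191.76562457403443 -0.14035178634588807
yaw -10.547952352017415 0.1255133186012775
t 13.32 shift cm [-24.69   3.69  -6.36] turn deg [-0.01 -0.04 -0.05] F [-0.17  1.2  -0.56] w 0.0501 pos [0.3434 0.0827 0.1966] [-1.7999e+02 -4.0000e-02  1.6995e+02]
```

The handle end reads -187 mm (top) and -192 mm (wrist), against -188 mm expected, so the bat is home. Now I'll go up and over the crank grip.

```bash
python3 -m crank '[[0,0,-3,0,0,0,5],[-1,0,-3.4,0,0,0,5],[-3,0.5,0,0,0,0,5],[-3,0.5,0,0,0,0,5],[-3,0.5,0,0,0,0,5],[-3,0.5,0,0,0,0,5],[-3,0.5,0,0,0,0,5],[-3,0.5,0,0,0,0,5],[-3,0.5,0,0,0,0,5],[-2.5,0.2,0,0,0,0,5],[0,0,0,0,0,0,5],[0,0,0,0,0,0,5],[0,0,0,0,0,0,5]]'
python3 chk.py 10 .1
python3 -c "
from h import *
need([0.593,0.076,.173],170)"
```

```text
t: 14.4
position: [0.5901, 0.0764, 0.2597]
tcp_rot: [-3.141, -0.003, 2.966]
wrist_force: [0.2, 0.0, 0.1]
grip_width: 0.0499
t 14.55 shift cm [-0.36 -0.01  8.77] turn deg [-0.01 -0.05 -0.02] F [-0.22 -0.22 -0.49] w 0.0501 pos [0.5895 0.0767 0.2607] [-1.7999e+02 -5.0000e-02  1.6998e+02]
```

View pics/wrist10.png

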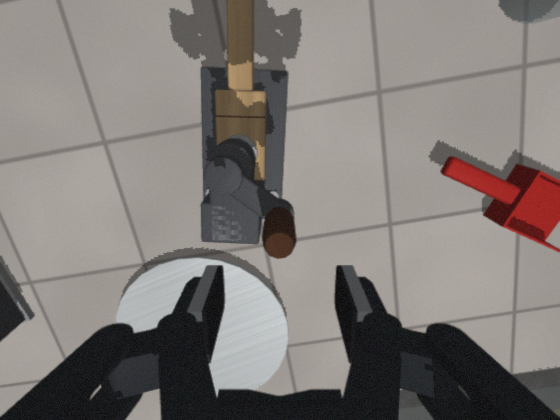

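View pics/scenec10.png

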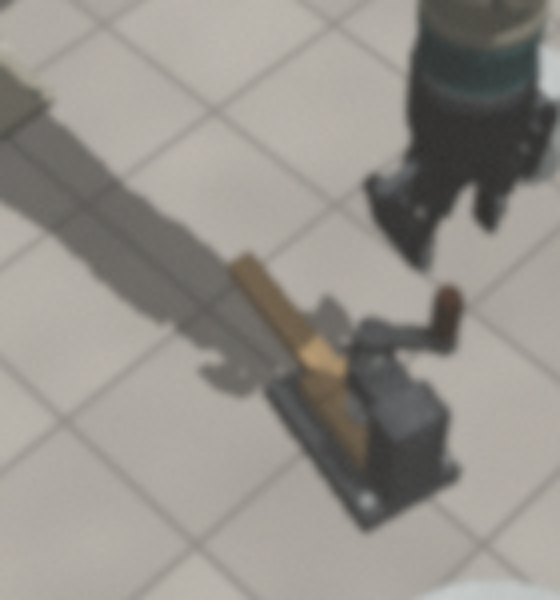

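The wrist view shows the grip's top at (280,244) and the hub top near (230,175). I'll triangulate the grip against the top view.

```bash
python3 - <<'E'
from h import *
w=read_camera('wrist'); im=w['color']
b=cv2.resize(im[130:270,190:310],None,fx=5,fy=4.2,interpolation=cv2.INTER_CUBIC); cv2.imwrite("pics/w11c.png",cv2.convertScaleAbs(b,alpha=1.7))
print(onz(w,280,244,.21),onz(w,230,172,.165))
E
```

```text
[0.59521313 0.07599888 0.21      ] [0.55555673 0.04785737 0.165     ]
```

View pics/w11c.png

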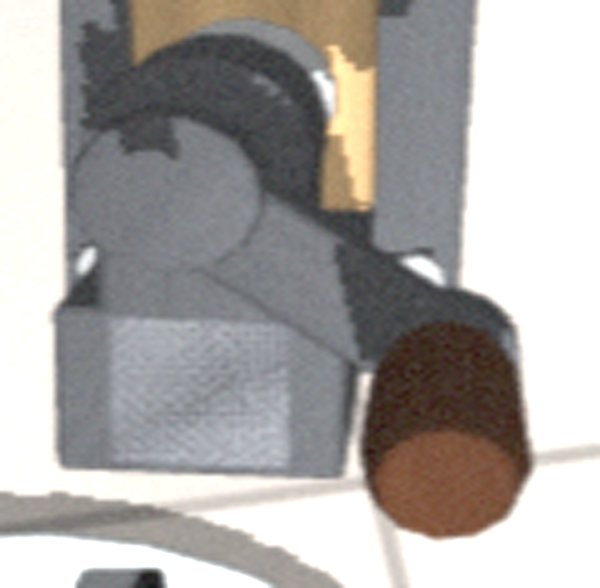

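```bash
python3 - <<'E'
from h import *
w=read_camera('wrist');c=read_camera('top')
T=lambda x,y:(232+x/8-.44,175+y/8-.44)
g,e=two(c,T(105,138),w,(279.2,245.1)); h,e2=two(c,T(210,253),w,(223.6,174.8)); print(g,e,h,e2,np.linalg.norm((g-h)[:2]))
print(onz(w,279.2,245.1,.21),onz(w,223.6,174.8,.165))
print("grip dia",np.linalg.norm(onz(w,263.2,245,.21)-onz(w,295,245,.21)))
E
```

```text
[0.59150358 0.07518282 0.21916479] 0.002099942727460623 [0.55722823 0.04238705 0.16219402] 0.00044733680137982426 0.04743797887635707
[0.59603693 0.07541676 0.21      ] [0.55688105 0.04304243 0.165     ]
grip dia 0.019153959359233808
```

Grip centre is about (0.594, 0.0755) and the hub about (0.557, 0.0424), so the radius is 49.8 mm. I'll come down over the grip and close lightly.

```bash
python3 -m crank '[[-0.43,-0.1,0.5,0,0,0,5],[0,0,2.5,0,0,0,5],[0,0,2.5,0,0,0,5],[0,0,1.7,0,0,0,5],[0,0,1.0,0,0,0,5],[0,0,0,0,0,0,5],[0,0,0,0,0,0,5]]'
python3 chk.py 12 .1
python3 -c "
from h import *
need([0.594,0.0755,.178],170)"
```

```text
t: 15.28
position: [0.5944, 0.0749, 0.1788]
tcp_rot: [-3.141, -0.001, 2.967]
wrist_force: [-0.3, 0.3, 0.4]
grip_width: 0.0502
t 15.43 shift cm [0.19 0.02 0.26] turn deg [ 0.04  0.18 -0.02] F [-0.33 -0.04 -0.46] w 0.05 pos [0.5958 0.0749 0.1807] [179.96   0.18 169.98]
```

View pics/wrist12.png

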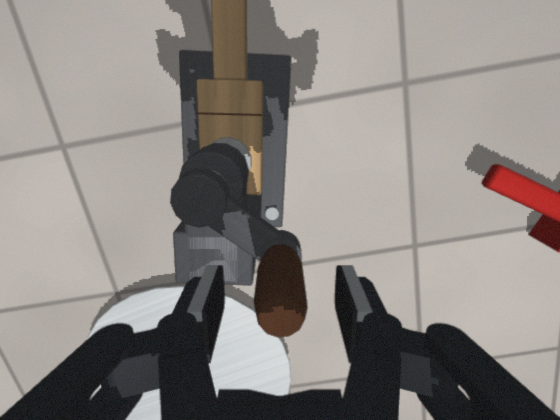

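View pics/scenec12.png

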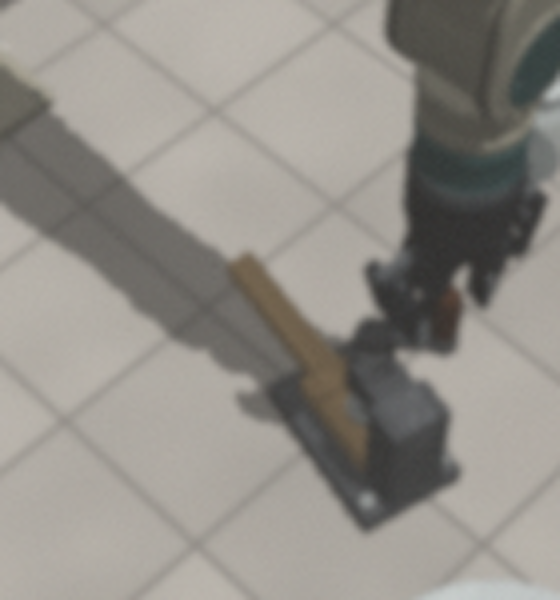

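```bash
python3 - <<'E'
from h import *
w=read_camera('wrist')
for z in (.205,.21,.215): print(z,onz(w,281,318,z),"dia",np.linalg.norm(onz(w,257,318,z)-onz(w,306,318,z)))
st=get_state(); print(st["position"],proj(w,st["position"]),proj(w,st["position"]+[0,0,.0187]))
E
```

```text
0.205 [0.59998641 0.07475654 0.205     ] dia 0.01945056512267252
0.21 [0.5964215  0.07534799 0.21      ] dia 0.01862616335574291
0.215 [0.5928566  0.07593943 0.215     ] dia 0.017801761588813293
[0.59575655 0.07491418 0.18063374] (np.float64(279.4914375555278), np.float64(277.75092151337657)) (np.float64(279.5408168040574), np.float64(300.8159133973249))
```

```bash
python3 -m crank '[[0,0,0,0,0,0,3.5],[0,0,0,0,0,0,2],[0,0,0,0,0,0,1.5],[0,0,0,0,0,0,1.5],[0,0,0,0,0,0,1.5],[0,0,0,0,0,0,1.5]]' 40
python3 - <<'E'
from h import *
need([0.594,0.0755,.178],170)
# tangent rows: 10deg steps, start angle 42.3, R 50, cw
import sys
yaw=np.radians(170); X=np.array([np.cos(yaw),np.sin(yaw)]);Y=np.array([np.sin(yaw),-np.cos(yaw)])
a=np.radians(42.3-10*np.arange(0,41)); P=5*np.stack([np.cos(a),np.sin(a)],1); D=np.diff(P,axis=0)
for i in range(40): print(10*(i+1),(D[i]@X).round(2),(D[i]@Y).round(2),0.04)
E
```

```text
t: 15.98
position: [0.5952, 0.0752, 0.1798]
tcp_rot: [3.141, 0.002, 2.967]
wrist_force: [0.7, 2.8, 5.0]
grip_width: 0.0208
t 15.98 shift cm [0.12 0.01 0.18] turn deg [ 0.05  0.09 -0.02] F [0.75 2.77 4.96] w 0.0208 pos [0.5952 0.0752 0.1798] [1.7995e+02 9.0000e-02 1.6998e+02]
10 -0.64 -0.59 0.04
20 -0.53 -0.69 0.04
30 -0.4 -0.77 0.04
40 -0.26 -0.83 0.04
50 -0.11 -0.86 0.04
60 0.04 -0.87 0.04
70 0.19 -0.85 0.04
80 0.34 -0.8 0.04
90 0.47 -0.73 0.04
100 0.59 -0.64 0.04
110 0.69 -0.53 0.04
120 0.77 -0.4 0.04
130 0.83 -0.26 0.04
140 0.86 -0.11 0.04
150 0.87 0.04 0.04
160 0.85 0.19 0.04
170 0.8 0.34 0.04
180 0.73 0.47 0.04
190 0.64 0.59 0.04
200 0.53 0.69 0.04
210 0.4 0.77 0.04
220 0.26 0.83 0.04
230 0.11 0.86 0.04
240 -0.04 0.87 0.04
250 -0.19 0.85 0.04
260 -0.34 0.8 0.04
270 -0.47 0.73 0.04
280 -0.59 0.64 0.04
290 -0.69 0.53 0.04
300 -0.77 0.4 0.04
310 -0.83 0.26 0.04
320 -0.86 0.11 0.04
330 -0.87 -0.04 0.04
340 -0.85 -0.19 0.04
350 -0.8 -0.34 0.04
360 -0.73 -0.47 0.04
370 -0.64 -0.59 0.04
380 -0.53 -0.69 0.04
390 -0.4 -0.77 0.04
400 -0.26 -0.83 0.04
```

The grip is held. I'll start turning clockwise and check the forces early.

```bash
cat > f.py <<'E'
from h import *
st=get_state(); p=st["position"]; F=st["wrist_force"]
# axis in TCP coordinates: start TCP - 50mm at 42.3deg
A=np.array([.5952,.0752])-.05*np.array([np.cos(np.radians(42.3)),np.sin(np.radians(42.3))])
r=p[:2]-A; a=np.degrees(np.arctan2(r[1],r[0])); u=r/np.linalg.norm(r); t=np.array([u[1],-u[0]])
print("t %.2f turned %.1f radius %.1f z %.4f | drag %.1f radial %.1f Fz %.1f w %.4f"%(st["t"],(42.3-a)%360,np.linalg.norm(r)*1000,p[2],-F[:2]@t,F[:2]@u,F[2],st["grip_width"]))
E
python3 -m crank '[[-0.64,-0.59,0.04,0,0,0,1.5],[-0.53,-0.69,0.05,0,0,0,1.5],[-0.4,-0.77,0.04,0,0,0,1.5],[-0.26,-0.83,0.05,0,0,0,1.5]]' >/dev/null; python3 f.py
python3 -m crank '[[-0.11,-0.86,0.04,0,0,0,1.5],[0.04,-0.87,0.05,0,0,0,1.5]]' >/dev/null; python3 f.py
```

```text
t 16.32 turned 40.1 radius 49.9 z 0.1780 | drag 1.7 radial -2.3 Fz 6.1 w 0.0207
t 16.48 turned 60.1 radius 49.8 z 0.1771 | drag 2.0 radial -2.5 Fz 6.2 w 0.0204
```

Running free as expected: drag about 2 N, small radial force.

```bash

python3 -m crank '[[0.19,-0.85,0.04,0,0,0,1.5],[0.34,-0.8,0.05,0,0,0,1.5],[0.47,-0.73,0.04,0,0,0,1.5],[0.59,-0.64,0.05,0,0,0,1.5]]' >/dev/null; python3 f.py
python3 -m crank '[[0.69,-0.53,0.04,0,0,0,1.5],[0.77,-0.4,0.05,0,0,0,1.5],[0.83,-0.26,0.04,0,0,0,1.5]]' >/dev/null; python3 f.py
python3 -m crank '[[0.86,-0.11,0.04,0,0,0,1.5],[0.87,0.04,0.05,0,0,0,1.5]]' >/dev/null; python3 f.py
```

```text
t 16.82 turned 99.7 radius 49.8 z 0.1753 | drag 3.4 radial -3.0 Fz 6.9 w 0.0205
t 17.07 turned 129.1 radius 49.9 z 0.1741 | drag 1.2 radial -3.5 Fz 4.1 w 0.0206
t 17.23 turned 149.3 radius 50.0 z 0.1732 | drag 2.7 radial -3.8 Fz 4.5 w 0.0204
```

```bash

python3 -m crank '[[0.85,0.19,0.05,0,0,0,1.5]]' >/dev/null; python3 f.py
python3 -m crank '[[0.8,0.34,0.04,0,0,0,1.5]]' >/dev/null; python3 f.py
```

```text
t 17.32 turned 159.1 radius 50.1 z 0.1728 | drag 2.9 radial -3.7 Fz 5.4 w 0.0206
t 17.40 turned 169.0 radius 50.1 z 0.1723 | drag 2.2 radial -2.7 Fz 4.4 w 0.0206
```

```bash

python3 -m crank '[[0.73,0.47,0.04,0,0,0,1.5]]' >/dev/null; python3 f.py
```

```text
t 17.48 turned 178.9 radius 50.2 z 0.1719 | drag 1.7 radial -2.3 Fz 5.1 w 0.0205
```

```bash

python3 -m crank '[[0.64,0.59,0.05,0,0,0,1.5]]' >/dev/null; python3 f.py
```

```text
t 17.57 turned 188.7 radius 50.2 z 0.1714 | drag 2.8 radial -2.1 Fz 6.0 w 0.0205
```

```bash

python3 -m crank '[[0.53,0.69,0.04,0,0,0,1.5]]' >/dev/null; python3 f.py
```

```text
t 17.65 turned 198.7 radius 50.3 z 0.1710 | drag 3.0 radial -1.1 Fz 5.5 w 0.0208
```

```bash

python3 -m crank '[[0.4,0.77,0.05,0,0,0,1.5]]' >/dev/null; python3 f.py
```

```text
t 17.73 turned 208.6 radius 50.4 z 0.1705 | drag 1.5 radial -1.0 Fz 6.5 w 0.0204
```

```bash

python3 -m crank '[[0.26,0.83,0.04,0,0,0,1.5]]' >/dev/null; python3 f.py
```

```text
t 17.82 turned 218.5 radius 50.4 z 0.1701 | drag 1.6 radial -0.4 Fz 7.0 w 0.0203
```

```bash

python3 -m crank '[[0.11,0.86,0.05,0,0,0,1.5]]' >/dev/null; python3 f.py
```

```text
t 17.90 turned 228.5 radius 50.5 z 0.1696 | drag 2.6 radial 1.4 Fz 8.5 w 0.0204
```

```bash

python3 -m crank '[[-0.04,0.87,0.04,0,0,0,1.5]]' >/dev/null; python3 f.py
```

```text
t 17.98 turned 238.5 radius 50.5 z 0.1692 | drag 2.1 radial 0.9 Fz 8.6 w 0.0204
```

```bash

python3 -m crank '[[-0.19,0.85,0.03,0,0,0,1.5]]' >/dev/null; python3 f.py
```

```text
t 18.07 turned 248.4 radius 50.5 z 0.1687 | drag 1.4 radial -0.2 Fz 8.0 w 0.0205
```

```bash

python3 -m crank '[[-0.34,0.8,0.03,0,0,0,1.5]]' >/dev/null; python3 f.py
```

```text
t 18.15 turned 258.2 radius 50.5 z 0.1683 | drag 2.5 radial 0.4 Fz 8.6 w 0.0205
```

```bash

python3 -m crank '[[-0.47,0.73,0.04,0,0,0,1.5]]' >/dev/null; python3 f.py
```

```text
t 18.23 turned 268.1 radius 50.5 z 0.1678 | drag 1.9 radial 0.3 Fz 8.7 w 0.0206
```

```bash

python3 -m crank '[[-0.59,0.64,0.04,0,0,0,1.5]]' >/dev/null; python3 f.py
```

```text
t 18.32 turned 278.1 radius 50.5 z 0.1674 | drag 2.5 radial 1.0 Fz 8.6 w 0.0210
```

```bash

python3 -m crank '[[-0.69,0.53,0.04,0,0,0,1.5]]' >/dev/null; python3 f.py
```

```text
t 18.40 turned 288.1 radius 50.4 z 0.1669 | drag 2.5 radial 1.2 Fz 8.7 w 0.0203
```

```bash

python3 -m crank '[[-0.77,0.4,0.04,0,0,0,1.5]]' >/dev/null; python3 f.py
```

```text
t 18.48 turned 298.1 radius 50.4 z 0.1665 | drag 2.5 radial 1.0 Fz 8.9 w 0.0207
```

```bash

python3 -m crank '[[-0.83,0.26,0.04,0,0,0,1.5]]' >/dev/null; python3 f.py
```

```text
t 18.57 turned 308.1 radius 50.3 z 0.1661 | drag 3.0 radial 1.3 Fz 9.7 w 0.0205
```

```bash

python3 -m crank '[[-0.86,0.11,0.04,0,0,0,1.5]]' >/dev/null; python3 f.py
```

```text
t 18.65 turned 317.5 radius 50.3 z 0.1658 | drag 6.7 radial 3.1 Fz 11.5 w 0.0204
```

The drag jumped to 6.7 N, so the screw is bearing. I'll take small steps now.

```bash

python3 -m crank '[[0,0,0,0,0,0,1.5]]' >/dev/null; python3 f.py
python3 -m crank '[[-0.1,0,0,0,0,0,1.5]]' >/dev/null; python3 f.py
```

```text
t 18.73 turned 319.2 radius 50.2 z 0.1658 | drag 1.6 radial 3.3 Fz 7.8 w 0.0204
t 18.82 turned 319.4 radius 50.2 z 0.1658 | drag 4.5 radial 3.7 Fz 9.7 w 0.0207
```

```bash

python3 -m crank '[[-0.13,0,0.005,0,0,0,1.5],[-0.13,-0.01,0.005,0,0,0,1.5]]' >/dev/null; python3 f.py
```

```text
t 18.98 turned 320.5 radius 50.2 z 0.1657 | drag 7.2 radial 3.5 Fz 11.4 w 0.0207
```

```bash

python3 -m crank '[[-0.13,-0.01,0.005,0,0,0,1.5],[-0.13,-0.01,0.005,0,0,0,1.5]]' >/dev/null; python3 f.py
```

```text
t 19.15 turned 322.8 radius 50.2 z 0.1656 | drag 8.0 radial 4.7 Fz 11.5 w 0.0200
```

```bash

python3 -m crank '[[-0.06,-0.01,0,0,0,0,1.5]]' >/dev/null; python3 f.py
python3 -m crank '[[-0.03,-0.0,0,0,0,0,1.5]]' >/dev/null; python3 f.py
```

```text
t 19.23 turned 323.4 radius 50.2 z 0.1656 | drag 8.8 radial 5.1 Fz 12.6 w 0.0204
t 19.32 turned 323.8 radius 50.1 z 0.1656 | drag 8.1 radial 3.7 Fz 13.2 w 0.0203
```

Two readings while moving slowly give 8.1 to 8.8 N, so it's snug. I'll let go, opening only a little at first, then rise straight up.

```bash

python3 -m crank '[[0,0,0,0,0,0,1.5],[0,0,0,0,0,0,1.5]]' >/dev/null; python3 f.py
python3 -m crank '[[0,0,0,0,0,0,2.3],[0,0,0,0,0,0,2.8],[0,0,0,0,0,0,3.6],[0,0,0,0,0,0,4],[0,0,-0.5,0,0,0,4],[0,0,-2,0,0,0,4],[0,0,-3,0,0,0,4],[0,0,-3.5,0,0,0,4],[2.5,0,-2,0,0,0,4],[3.5,0,0,0,0,0,4],[3.5,0,0,0,0,0,4],[3.5,0,0,0,0,0,4],[3.5,0,0,0,0,0,4],[3,0,0,0,0,0,4],[0,0,0,0,0,0,4],[0,0,0,0,0,0,4]]'
python3 chk.py 20 .1
```

```text
t 19.48 turned 323.8 radius 50.2 z 0.1656 | drag 7.1 radial 4.0 Fz 12.5 w 0.0205
t: 20.82
position: [0.3782, 0.1231, 0.2753]
tcp_rot: [-3.141, 0.001, 2.968]
wrist_force: [0.7, -1.3, -0.4]
grip_width: 0.04
```

View pics/scenec20.png

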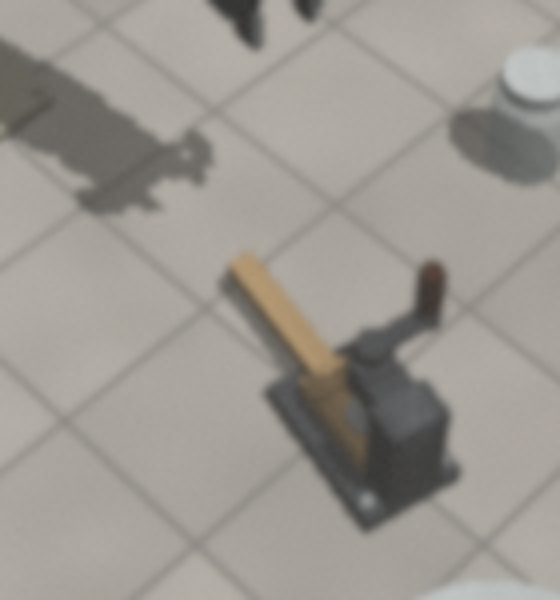

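View pics/topc20.png

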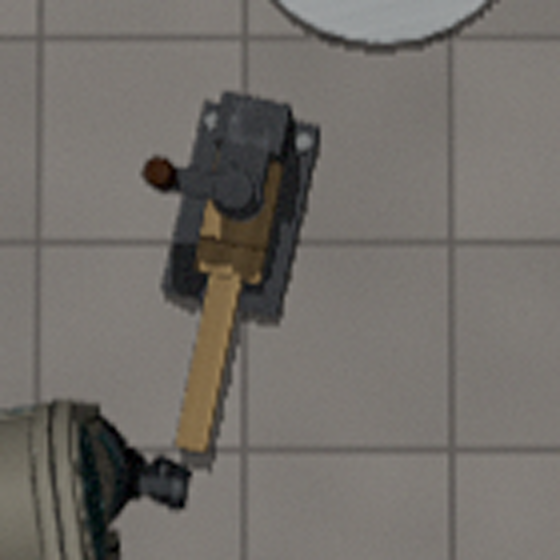

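View pics/wrist20.png

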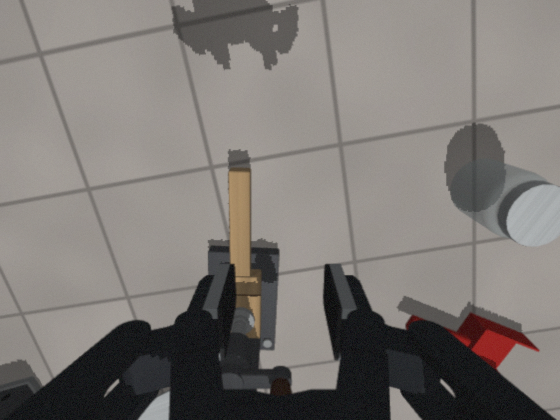

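The handle end is still at (194,448) in the top crop, so the bat hasn't moved. The crank stayed where I left it at (158,172), and the gripper is clear. Handing in.

```bash
python3 -c "
from workcell import *
print(job_done(), get_state()['t'])"
```

```text
the job is handed in; nothing more can be done
the job is handed in; nothing more can be done
```

The job is handed in at about 21 s of the 72 s allowed: the small bat is in the clamp, its blade against the back stop, and the crank is snug and released.

- **Seating the bat:** I slid it in blade first until the push built to about 10 N with no further travel, within 2 mm of where I expected home to be. I then let go.
- **Snugging the crank:** I turned it about 324° clockwise. The pull stayed near 2.5 N until about 308°, then rose to 8.1–8.8 N in the last slow steps. That rise fits the stated 17 N per radian. I then let go.
- **Last checks:** In the pictures the bat is unmoved, the crank is where I left it, and the gripper is clear. I saw no other object disturbed, though my last pictures did not cover the whole ledge.

**Went wrong or disagreed:**
- **Bump on the way:** On the first carry I misjudged a sideways move and the blade pressed against the side of the clamp with about 34 N at the wrist. The bat twisted in the grip, then came back into line when I backed off. The clamp did not appear to move.
- **Handle end position:** The two camera readings disagreed slightly, at -187 mm and -192 mm against an expected -188 mm.
- **Force noise:** The wrist force was noisy by about 1 N, and I was also pressing down on the grip with up to about 13 N near the end of the turn.

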